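# Unsnap the lid of the long ornament case

### The arm

A 7-joint arm with a two-finger parallel gripper is mounted at the origin on the work surface. World frame = base frame: x ahead of the robot, y to its left, z up, the work surface at z = 0. Lengths are in m, angles in rad, forces in N, time in s.
With the tool pointing down it reaches from about 0.4 to 0.875 m from the base axis. Payload 6.5 kg.
Tool frame: the origin (TCP) lies midway between the tips of the shut fingers; the grasp point (between the pads) lies 19 mm behind it; x points along the fingers, z is the direction in which the jaws open and shut, and the axes are right-handed (so a half turn about x gives the same grasp; the last joint's range is limited). The gripper opens to 85 mm and grips with 20 to 120 N. Pads are 22 mm wide; open, the fingers measure 114 mm over their backs; the gripper's body (76 mm by 85 mm) begins 54 mm behind the grasp point. The pads swing forward as they close: fully open they stand 13 mm farther back than shut.
Start: joints at [1.28, 0.536, -0.004, 1.538, 0.003, 1.067, -0.071], TCP at [0.145, -0.634, 0.204] pointing down, gripper open.
Joint ranges: [-2.7, 2.7], [-0.37, 2.16], [-1.27, 1.26], [0.24, 2.4], [-1.31, 4.45], [0.19, 1.91], [-2.76, 2.76]. Speed limits (rad/s): [2.39, 2.39, 3.14, 3.14, 3.14, 3.14, 3.14].

### API

Orientations are given as a unit quaternion [w, x, y, z].
In Python, from cell import read_state, snapshot, camera_info, job_done gives the robot as it stands. The module is installed in compiled form; this text tells all that it offers.
- The arm moves only by the tool apply_moves, never from a script. Its arguments are lists of equal length, an entry for each row: "jaw": the opening, from -1 (shut) to 1 (fully open); "xyz": the shift along the world's x, y, z normalised to -1 to 1, where 1 is 0.8 m, a list of three; "delta_rot": the turn, a rotation vector about the world's x, y, z normalised to -1 to 1, where 1 is 360 degrees, a list of three. A call has 1 to 5 rows; each row is the pose to reach, as a shift and turn from the pose commanded when the call began, turning the shorter way round; what a row does not reach only later rows make up. A row lasts 1/10 s, in which the tool goes at most 50 mm and 8.59 degrees, less where a joint would pass 70% of its speed; a pose out of reach is approached as far as the arm can. A call with a number of a shift or a turn outside -1 to 1 is refused whole. A call with a gripper value outside its range is refused whole. The fingers move at their own pace and stop on an object; the grip force is fixed at half the most. Time passes only in rows, so rows that repeat a pose let the fingers close. It gives the time, the measured TCP pose, the force and the opening at its end, in the units of the state.
- read_state(): the state, without advancing time (a new reading comes with each control period).
- snapshot(name): name is "side" or "top" or "wrist"; returns the picture (400x640x3 uint8, blue, green, red); there is no depth.
- camera_info(name): a dict with "fx", "fy", "cx", "cy" (pixels), "rvec" (rotation vector, rad) and "tvec" (3), from world to camera coordinates, as OpenCV has them; the wrist camera has in their place "tool_from_camera" (4x4, takes a point from camera to tool coordinates, whose origin is the TCP and whose axes are the tool frame's). Camera axes: x right, y down, z forward; pixel columns grow to the right and rows downward; lengths in m; the calibration is good to about 2 mm. A picture is of the moment at which its call begins: read the wrist's pose just before it. camera_info takes no time and is no camera call.
- job_done(): hands the job in, once; it reports no verdict.
The state is a dict: "time_s": time; "joint_pos": joint angles; "joint_velocities": joint speeds; "effort": joint torques, N m; "eef_pos": TCP position; "eef_rot": TCP orientation; "contact_force": force on the tool from outside, world axes, zero at the start; "ft_torque": the same for the moment, N m; "width": opening from 0.0 (shut) to 1.0 (fully open).
Only numpy, scipy, OpenCV 4.12 (cv2) and the standard library are available. Lean on these libraries where they do the work, as an engineer would, in place of code of your own. Each camera call takes 0.05 s, during which the arm holds its last target. There are 200 camera calls.

### The job

Open the long grey ornament case, the oblong one: pinch the snap tab on its white lid in towards the ridge, lift the lid off with the tab held in, and set the lid down flat, right way up, inside the empty shallow cardboard tray. Do not drop it, and leave the square case shut.

Things in the scene. Friction and masses are not known exactly. Their poses are not given: they have to be found in the camera images.
- long_lid: Long white lid, 160 (x) by 84 (y) mm, 125 g, on a fixed grey case 70 mm high. Origin: centre of its 5 mm plate's underside, z up. Handle to pinch across y, at x = 0, top 39 mm above origin: a fixed ridge (44 mm long, 12 thick, its face away from the tab at y = -4 mm) and, at the edge, the snap tab (36 mm long, 5 thick, outer face at y = +36). It stands level on skirts 20 mm deep under both ends.
- long_tab (a joint): Springy snap tab of the long lid, in m: 0 free, 0.009 fully in (moved to the lid's -y, towards the ridge; 31 mm then over both). Its hook, in a window of the case's wall, holds the lid down and is free beyond 0.007. About 6 N presses it fully, at any height from the plate up; it springs back when let go. The lid has about 2 mm of play in the case.
- tray: Empty shallow open tray of brown cardboard, 230 mm (its x) by 190 mm (its y) outside, 35 mm high, walls and floor 5 mm, fixed to the table. Origin: centre of its underside, on the table; z up.
- square_lid: White lid of the other, square case (116 by 116 mm, 70 mm high), with the same kind of tab and ridge. Origin: centre of its plate's underside. It is to stay on its case.
Things that resemble listed ones, but are neither listed nor needed, are in the scene too. Leave any pink look-alike of the long_lid alone.

How it is judged:
On the way, in this order (a step that is already met when the one before it is completed fails the run):
1. the snap tab of the long lid is pressed in while the lid is still on its case (value of joint long_tab above 0.005 m and distance of long_lid from where it was at the start of the episode below 0.006 m), for 0.05 s.
2. the long lid is lifted clear of the case with the tab held in (height (world z) of long_lid above 0.1 m and value of joint long_tab above 0.005 m), for 0.1 s.
At the end, for the whole second after the job is handed in: The long lid lies in the cardboard tray, right way up and level within 10 degrees, standing on the tray's floor (its origin less than 35 mm above the tray's origin and within 90 mm of it sideways), released and at rest; the square lid is still on its case, moved less than 20 mm (horizontal distance between long_lid and tray below 0.09 m and z of long_lid in the frame of tray below 0.035 m and angle between long_lid's own z axis and vertical below 0.17 rad and linear speed of long_lid below 0.02 m/s and distance of square_lid from where it was at the start of the episode below 0.02 m); the robot touches nothing.
It fails at once if the long lid is dropped: out of the fingers more than 35 mm above its resting height in the tray (contact force between the fingers and long_lid below 0.02 N and horizontal distance between long_lid and tray below 0.12 m and height (world z) of long_lid above 0.06 m).
It fails at once if the lid of the square case is moved 20 mm or more (distance of square_lid from where it was at the start of the episode above 0.02 m).
It also fails if it takes over 34 s, if anything falls off the work surface, if the arm or the gripper's body presses on something with over 40 N, if the wrist force passes 120 N, or if a joint passes its speed limit or range.

## Working session

There is one attempt and no reset: what is moved stays moved. The work goes in short steps, Python scripts to look and compute and a tool call to move; the robot and the scene stay as the last step left them, time stands still between calls to the robot, and variables do not carry over. Pictures are saved under pics/ and viewed, about 8 in all and at most 12, crops included, and the job is handed in when it is done.

Besides the shell and the picture viewer there is one more tool, called after ">>>" in YAML: its name, and indented under it one key for each argument. apply_moves: Moves the arm, as the interface text tells. Scaled input: -1 to 1 covers 0.8 m each way for a shift and 360 degrees each way for a turn. Its arguments: {"type":"object","properties":{"jaw":{"type":"array"},"xyz":{"type":"array"},"delta_rot":{"type":"array"}},"required":["jaw","xyz","delta_rot"]}

```bash
mkdir -p pics
python3 - <<'E'
from cell import *
import cv2,numpy as np
s=read_state();print({k:np.round(v,3).tolist() for k,v in s.items()})
for n in("top","side"):
    cv2.imwrite(f"pics/{n}0.png",snapshot(n));print(n,camera_info(n))
print(camera_info("wrist"))
E
```

```text
{'time_s': 0.0, 'joint_pos': [1.28, 0.537, -0.004, 1.539, 0.003, 1.067, -0.071], 'joint_velocities': [0.0, -0.0, -0.0, 0.001, 0.001, 0.0, -0.001], 'effort': [0.0, -58.342, 1.049, -25.91, 0.012, 0.01, 0.0], 'eef_pos': [0.145, -0.633, 0.203], 'eef_rot': [0.552, 0.441, 0.553, -0.44], 'contact_force': [-0.097, 0.203, -0.448], 'ft_torque': [0.012, 0.029, -0.013], 'width': 0.996}
top {'fx': 416.51414242741464, 'fy': 416.51414242741464, 'cx': 323.63589414931147, 'cy': 199.76098354813766, 'rvec': array([ 2.14012619, -2.20493804,  0.06454076]), 'tvec': array([0.07207533, 0.43329201, 1.03101071])}
side {'fx': 411.7019453683698, 'fy': 411.7019453683698, 'cx': 322.162878402473, 'cy': 198.1155380341865, 'rvec': array([ 0.4789902 , -2.51007181,  1.43639568]), 'tvec': array([0.43135449, 0.12185585, 0.88915274])}
{'fx': 294.27190358186584, 'fy': 294.27190358186584, 'cx': 318.6051706364059, 'cy': 199.62422209570448, 'tool_from_camera': array([[-7.21159714e-04, -3.10898125e-01,  9.50442968e-01,
        -1.69981305e-01],
       [ 6.27231969e-04, -9.50443169e-01, -3.10897714e-01,
         8.00557810e-02],
       [ 9.99999543e-01,  3.71941307e-04,  8.80426567e-04,
         3.92406296e-04],
       [ 0.00000000e+00,  0.00000000e+00,  0.00000000e+00,
         1.00000000e+00]])}
```

View pics/top0.png

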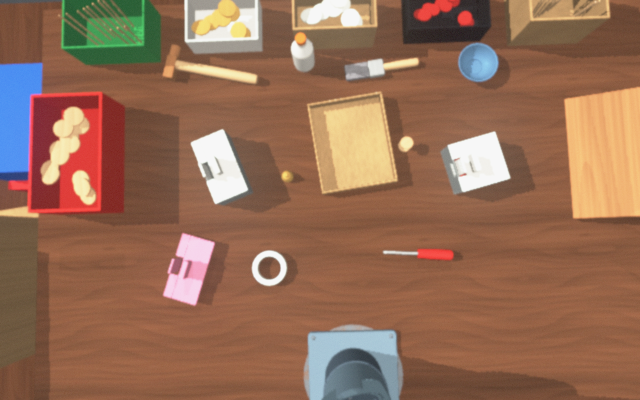

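View pics/side0.png

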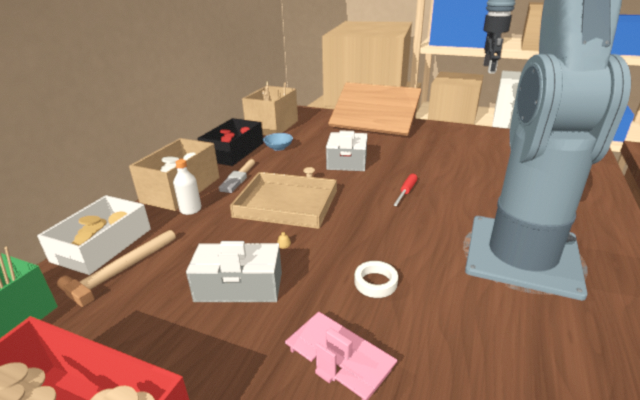

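Candidates for the long lid: the white oblong one at top (220,167), side (235,270); the white square one at (476,163); and the pink look-alike at (189,269). I choose the first by the description. Next I measure and check it in a close crop.

```bash
cat > h.py <<'E'
import cv2,numpy as np
from cell import *
from scipy.spatial.transform import Rotation as R
def ray(n,px,z,st=None):
    c=camera_info(n);px=np.atleast_2d(px).astype(float)
    d=np.c_[(px[:,0]-c['cx'])/c['fx'],(px[:,1]-c['cy'])/c['fy'],np.ones(len(px))]
    if n=='wrist':
        w,x,y,zz=st['eef_rot'];Rt=R.from_quat([x,y,zz,w]).as_matrix();T=c['tool_from_camera']
        A=Rt@T[:3,:3];o=Rt@T[:3,3]+st['eef_pos']
    else:
        A=R.from_rotvec(c['rvec']).as_matrix().T;o=-A@c['tvec']
    D=d@A.T;return o+D*((z-o[2])/D[:,2])[:,None]
def rect(p):
    (c,(w,h),_)=cv2.minAreaRect((p[:,:2]*1000).astype(np.float32))
    b=cv2.boxPoints(((c),(w,h),_));e=b[1]-b[0],b[2]-b[1];e=max(e,key=np.linalg.norm)
    return np.round(c,1),sorted([round(w),round(h)]),round(np.degrees(np.arctan2(e[1],e[0]))%180,1),np.round(b).tolist()
E
python3 - <<'E'
from h import *
im=cv2.imread('pics/top0.png');hsv=cv2.cvtColor(im,cv2.COLOR_BGR2HSV)
def big(m,x0,y0,x1,y1):
    k=np.zeros_like(m);k[y0:y1,x0:x1]=m[y0:y1,x0:x1]
    return max(cv2.findContours(k,0,2)[0],key=cv2.contourArea)[:,0]
w=cv2.inRange(hsv,(0,0,200),(180,60,255))
c=big(w,175,115,265,215);print('lid',rect(ray('top',c,.075)))
t=cv2.inRange(hsv,(12,70,110),(28,190,255))
c=big(t,295,85,402,200);print('tray',rect(ray('top',c,.035)))
a=cv2.resize(im[110:220,170:270],None,fx=4,fy=4,interpolation=2)
s=cv2.imread('pics/side0.png');b=cv2.resize(s[230:310,180:290],None,fx=3.5,fy=3.5,interpolation=2)
b=cv2.copyMakeBorder(b,0,440-b.shape[0],0,0,0);cv2.imwrite('pics/crop.png',np.hstack([a,b]))
E
```

```text
lid (array([520.4, 309.5]), [88, 163], np.float32(21.1), [[428.0, 321.0], [460.0, 239.0], [612.0, 298.0], [581.0, 380.0]])
tray (array([574.5, -26.5]), [226, 257], np.float32(9.0), [[430.0, 65.0], [465.0, -158.0], [719.0, -118.0], [684.0, 105.0]])
```

View pics/crop.png

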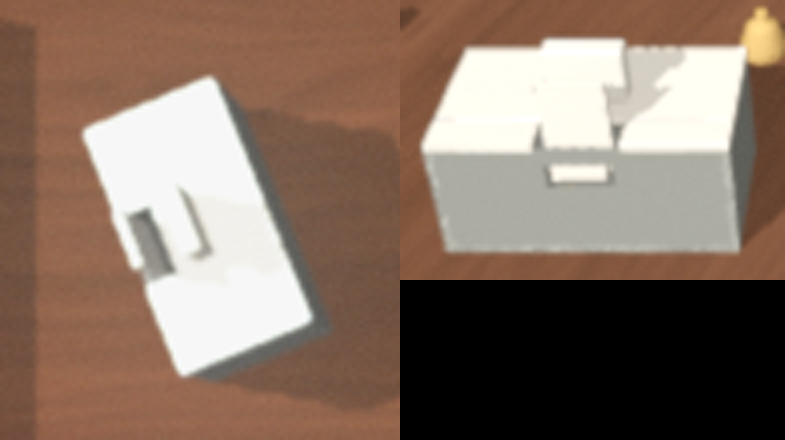

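The crop confirms it: an oblong white lid with its ridge near the centre and the tab on the world +y (left) edge, hook window visible in the side view. The tray mask merged with another wooden object, so I use the tray's picture corners instead.

Run:
```python
from h import *
L=np.array([(83,130),(213,76),(314,322),(181,376)])/4+np.array([170,110])
print('lid',rect(ray('top',L,.075)))
T=np.array([(308,106),(382,93),(397,183),(323,193)])
print('tray',rect(ray('top',T,.035)))
s=read_state();w,x,y,z=s['eef_rot'];r=R.from_quat([x,y,z,w]);print(np.round(r.as_matrix(),3))
for a in(111,-69):
    a=np.radians(a);Z=np.array([np.cos(a),np.sin(a),0]);X=np.array([0,0,-1.]);Y=np.cross(Z,X)
    d=R.from_matrix(np.c_[X,Y,Z])*r.inv();print(np.round(d.as_rotvec()/(2*np.pi),4))
```

```text
lid (array([519. , 306.4]), [86, 163], np.float32(21.1), [[428.0, 317.0], [458.0, 237.0], [610.0, 296.0], [580.0, 376.0]])
tray (array([573., -16.]), [189, 231], np.float32(6.9), [[447.0, 64.0], [470.0, -124.0], [699.0, -96.0], [676.0, 92.0]])
[[-0.     0.975  0.223]
 [ 0.002  0.223 -0.975]
 [-1.    -0.    -0.002]]
[-1.000e-04  4.000e-04 -4.775e-01]
[-0.0002 -0.0001  0.0225]
```

>>> apply_moves:
  jaw: [1,1,1,1,1]
  xyz:
    - [0.4,0.25,0.075]
    - [0.4,0.3,0.075]
    - [0.45,0.4,0.075]
    - [0.45,0.5,0.075]
    - [0.45,0.55,0.075]
  delta_rot:
    - [0,0,0.0225]
    - [0,0,0.0225]
    - [0,0,0.0225]
    - [0,0,0.0225]
    - [0,0,0.0225]

```text
time_s: 0.6
eef_pos: [0.3223, -0.4611, 0.2347]
eef_rot: [0.583, 0.401, 0.583, -0.4]
contact_force: [0.1, -0.9, -0.1]
width: 1.001
```

>>> apply_moves:
  jaw: [1,1,1,1,1]
  xyz:
    - [0.2,0.5,0.0]
    - [0.2,0.5,0]
    - [0.2,0.6,0]
    - [0.2,0.6,0]
    - [0.2,0.6,0]
  delta_rot:
    - [0,0,0]
    - [0,0,0]
    - [0,0,0]
    - [0,0,0]
    - [0,0,0]

```text
time_s: 1.1
eef_pos: [0.4034, -0.2251, 0.2347]
eef_rot: [0.583, 0.401, 0.583, -0.401]
contact_force: [1.3, 0.2, -0.2]
width: 1.005
```

>>> apply_moves:
  jaw: [1,1,1,1,1]
  xyz:
    - [0.13,0.65,0.03]
    - [0.13,0.65,0.03]
    - [0.13,0.65,0.03]
    - [0.13,0.65,0.03]
    - [0.13,0.65,0.03]
  delta_rot:
    - [0,0,0]
    - [0,0,0]
    - [0,0,0]
    - [0,0,0]
    - [0,0,0]

```text
time_s: 1.6
eef_pos: [0.4522, 0.0196, 0.2462]
eef_rot: [0.583, 0.401, 0.583, -0.401]
contact_force: [0.4, -0.6, -1.1]
width: 1.004
```

>>> apply_moves:
  jaw: [1,1,1,1,1]
  xyz:
    - [0.08,0.35,0.0]
    - [0.08,0.35,0]
    - [0.08,0.35,0]
    - [0.08,0.35,0]
    - [0.08,0.35,0]
  delta_rot:
    - [0,0,0]
    - [0,0,0]
    - [0,0,0]
    - [0,0,0]
    - [0,0,0]

```text
time_s: 2.1
eef_pos: [0.5081, 0.2631, 0.2458]
eef_rot: [0.583, 0.4, 0.583, -0.401]
contact_force: [0.9, 0.5, 0.6]
width: 1.001
```

>>> apply_moves:
  jaw: [1,1,1]
  xyz:
    - [0.01,0.06,0.0]
    - [0.01,0.06,0]
    - [0.01,0.06,0]
  delta_rot:
    - [0,0,0]
    - [0,0,0]
    - [0,0,0]

```text
time_s: 2.4
eef_pos: [0.5153, 0.3106, 0.2453]
eef_rot: [0.583, 0.399, 0.584, -0.4]
contact_force: [-0.4, -0.8, -0.6]
width: 1.0
```

Run:
```python
from h import *
s=read_state();im=snapshot('wrist');cv2.imwrite('pics/w1.png',im)
print(s['eef_pos'],s['eef_rot'])
np.save('s1.npy',np.r_[s['eef_pos'],s['eef_rot']])
```

```text
[0.51526035 0.31061544 0.24532129] [ 0.58281628  0.39945958  0.5835753  -0.40024629]
```

View pics/w1.png

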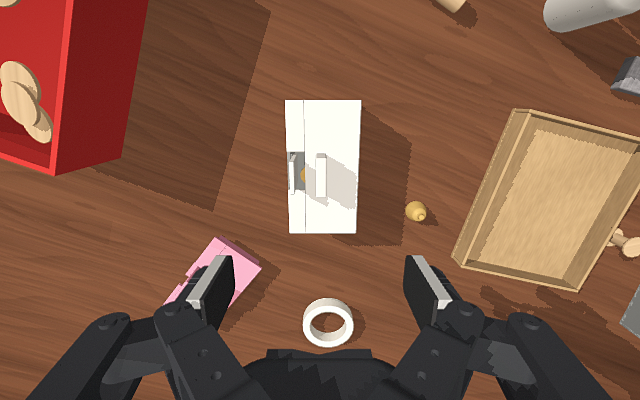

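Run:
```python
from h import *
v=np.load('s1.npy');st=dict(eef_pos=v[:3],eef_rot=v[3:])
P=ray('wrist',[(285,99),(361,101),(356,233),(289,233)],.075,st)
print(rect(P))
im=cv2.imread('pics/w1.png')
cv2.imwrite('pics/c1.png',cv2.resize(im[140:215,275:365],None,fx=7,fy=7,interpolation=2))
```

```text
(array([521.1, 306.8]), [85, 160], np.float32(21.2), [[431.0, 317.0], [462.0, 238.0], [611.0, 296.0], [581.0, 375.0]])
```

View pics/c1.png

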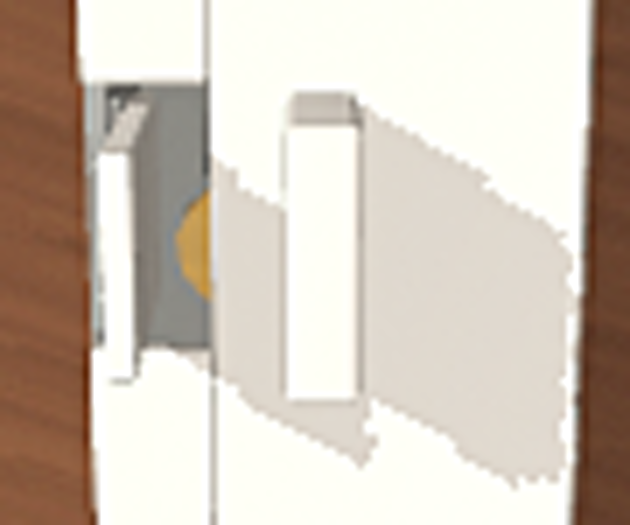

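Run:
```python
from h import *
v=np.load('s1.npy');st=dict(eef_pos=v[:3],eef_rot=v[3:])
q=np.array([(98,150),(110,380),(360,123),(357,400),(287,123),(285,400)])/7+np.array([275,140])
P=ray('wrist',q,.109,st)[:,:2]
a=np.radians(21.2);M=np.array([[np.cos(a),np.sin(a)],[-np.sin(a),np.cos(a)]])
O=np.array([.5211,.3068]);print(np.round((P-O)@M.T*1000,1))
g=O+M.T@np.array([0,.0115]);print(g,(np.r_[g,.078]-read_state()['eef_pos'])/.8)
```

```text
[[ 17.7  36.1]
 [-18.4  35.4]
 [ 21.8  -3.2]
 [-21.7  -3.1]
 [ 21.8   7.7]
 [-21.7   8.2]]
[0.51694132 0.31752172] [ 0.00135943  0.01089472 -0.20930852]
```

>>> apply_moves:
  jaw: [1,1,1,1]
  xyz:
    - [0.001,0.011,-0.05]
    - [0.001,0.011,-0.1]
    - [0.001,0.011,-0.13]
    - [0.001,0.011,-0.13]
  delta_rot:
    - [0,0,0]
    - [0,0,0]
    - [0,0,0]
    - [0,0,0]

```text
time_s: 2.85
eef_pos: [0.5152, 0.3142, 0.1387]
eef_rot: [0.582, 0.399, 0.583, -0.404]
contact_force: [-0.1, -0.8, -0.1]
width: 1.001
```

Run:
```python
from h import *
s=read_state();print((np.array([.51694,.3175,.078])-s['eef_pos'])/.8,s['eef_rot'],s['time_s'])
```

```text
[ 0.00221662  0.00413011 -0.07581269] [ 0.5816647   0.39862441  0.58278969 -0.40388233] 2.85
```

>>> apply_moves:
  jaw: [1,1,1,1]
  xyz:
    - [0.002,0.004,-0.05]
    - [0.002,0.004,-0.076]
    - [0.002,0.004,-0.076]
    - [0.002,0.004,-0.076]
  delta_rot:
    - [0,0,0]
    - [0,0,0]
    - [0,0,0]
    - [0,0,0]

```text
time_s: 3.25
eef_pos: [0.5196, 0.3212, 0.0831]
eef_rot: [0.583, 0.401, 0.582, -0.4]
contact_force: [0.0, -0.7, 0.2]
width: 1.002
```

Run:
```python
from h import *
s=read_state();print((np.array([.51694,.3175,.078])-s['eef_pos'])/.8,s['eef_rot'],s['time_s'])
w,x,y,z=s['eef_rot'];print(R.from_quat([x,y,z,w]).as_matrix().round(3),s['joint_velocities'].round(3) if hasattr(s['joint_velocities'],'round') else s['joint_velocities'])
```

```text
[-0.00336365 -0.00465911 -0.00639868] [ 0.5827859   0.40148162  0.58207365 -0.40045395] 3.25
[[ 0.002  0.934  0.357]
 [ 0.001  0.357 -0.934]
 [-1.     0.002  0.   ]] [-0.004 -0.017 -0.011 -0.017  0.001 -0.004 -0.   ]
```

>>> apply_moves:
  jaw: [1,1,1]
  xyz:
    - [-0.003,-0.004,-0.004]
    - [-0.003,-0.004,-0.004]
    - [-0.003,-0.004,-0.004]
  delta_rot:
    - [0,0,0]
    - [0,0,0]
    - [0,0,0]

```text
time_s: 3.55
eef_pos: [0.5166, 0.3183, 0.0792]
eef_rot: [0.583, 0.401, 0.582, -0.4]
contact_force: [-0.1, -0.6, 1.1]
width: 1.004
```

Run:
```python
from h import *
s=read_state();print((np.array([.51694,.3175,.078])-s['eef_pos'])*1000,s['time_s'])
s=read_state();im=snapshot('wrist');cv2.imwrite('pics/w2.png',im)
s=read_state();print((np.array([.51694,.3175,.078])-s['eef_pos'])*1000,s['time_s'])
```

```text
[ 0.33813266 -0.79542415 -1.15142498] 3.55
[ 0.44756588 -0.90170858 -0.95811814] 3.6
```

View pics/w2.png

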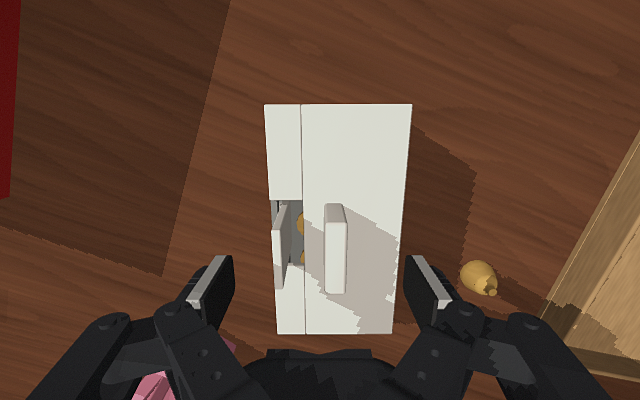

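Handle sits between the pads as intended (tab at col 273, ridge's far face at 347, pads at 232/410). Closing.

>>> apply_moves:
  jaw: [-1,-1,-1,-1,-1]
  xyz:
    - [0,0,0]
    - [0,0,0]
    - [0,0,0]
    - [0,0,0]
    - [0,0,0]
  delta_rot:
    - [0,0,0]
    - [0,0,0]
    - [0,0,0]
    - [0,0,0]
    - [0,0,0]

```text
time_s: 4.1
eef_pos: [0.5169, 0.3174, 0.0793]
eef_rot: [0.583, 0.401, 0.582, -0.401]
contact_force: [-2.6, -4.5, 10.6]
width: 0.301
```

>>> apply_moves:
  jaw: [-1,-1]
  xyz:
    - [0,0,0]
    - [0,0,0]
  delta_rot:
    - [0,0,0]
    - [0,0,0]

```text
time_s: 4.3
eef_pos: [0.5169, 0.3173, 0.0793]
eef_rot: [0.583, 0.401, 0.582, -0.401]
contact_force: [-2.1, -4.8, 10.6]
width: 0.299
```

Run:
```python
from h import *
s=read_state();print(s['width'],s['width']*85,s['contact_force'],s['ft_torque'],s['eef_pos'])
im=snapshot('wrist')[90:340,170:450];cv2.imwrite('pics/w3.png',cv2.resize(im,None,fx=2,fy=2))
```

```text
0.29910393941334584 25.423834850134398 [-2.10762386 -4.78284844 10.56447101] [-0.87205447  0.36606804  0.02032263] [0.51686367 0.31734927 0.07931421]
```

View pics/w3.png

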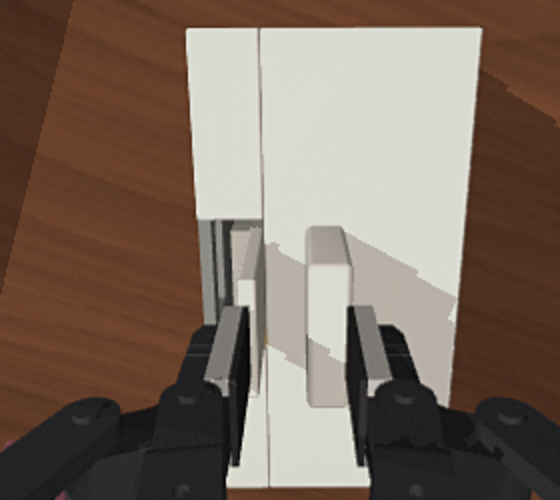

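Tab is pressed in (col 255, gap open to its left) and both pads are on the handle. Lifting.

>>> apply_moves:
  jaw: [-1,-1,-1,-1,-1]
  xyz:
    - [0,0,0.01]
    - [0,0,0.025]
    - [0,0,0.045]
    - [0,0,0.07]
    - [0,0,0.1]
  delta_rot:
    - [0,0,0]
    - [0,0,0]
    - [0,0,0]
    - [0,0,0]
    - [0,0,0]

```text
time_s: 4.85
eef_pos: [0.5157, 0.3183, 0.1595]
eef_rot: [0.583, 0.4, 0.583, -0.401]
contact_force: [0.9, -0.0, -1.5]
width: 0.295
```

Run:
```python
from h import *
s=read_state();print(s['width'],s['contact_force'],s['ft_torque'],s['eef_pos'])
a=snapshot('wrist')[90:340,170:450];b=snapshot('side')[130:330,150:350];
b=cv2.copyMakeBorder(b,0,50,0,0,0);cv2.imwrite('pics/w4.png',cv2.resize(np.hstack([a,b]),None,fx=1.6,fy=1.6))
```

```text
0.2952540101403156 [ 0.87811769 -0.00180614 -1.47162538] [ 0.03646563 -0.03867277 -0.0049733 ] [0.5157374  0.3182885  0.15949179]
```

View pics/w4.png

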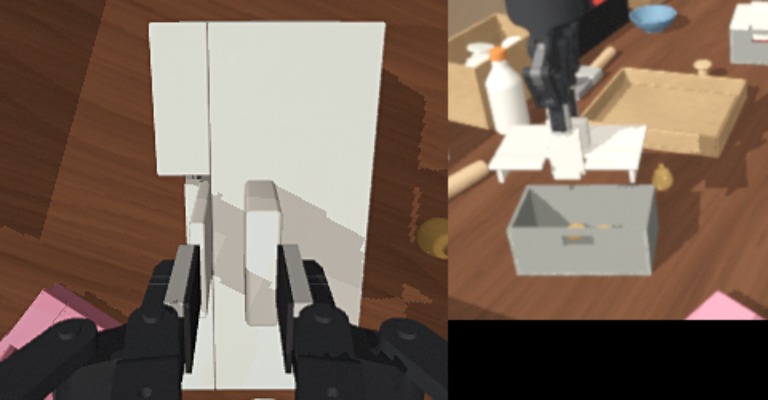

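Lid is off the case, level and held, and the open case shows below. Carrying it to the tray at (0.573, -0.016), yaw 6.9°.

>>> apply_moves:
  jaw: [-1,-1,-1,-1,-1]
  xyz:
    - [0.005,-0.03,0]
    - [0.014,-0.08,0]
    - [0.023,-0.13,0]
    - [0.032,-0.18,0]
    - [0.04,-0.23,0]
  delta_rot:
    - [0,0,-0.004]
    - [0,0,-0.01]
    - [0,0,-0.02]
    - [0,0,-0.03]
    - [0,0,-0.0397]

```text
time_s: 5.45
eef_pos: [0.548, 0.1327, 0.1581]
eef_rot: [0.528, 0.471, 0.528, -0.471]
contact_force: [0.7, 0.5, -1.3]
width: 0.295
```

>>> apply_moves:
  jaw: [-1,-1,-1,-1,-1]
  xyz:
    - [0.01,-0.05,0]
    - [0.018,-0.1,0]
    - [0.024,-0.14,0]
    - [0.028,-0.165,0]
    - [0.03,-0.174,0]
  delta_rot:
    - [0,0,0]
    - [0,0,0]
    - [0,0,0]
    - [0,0,0]
    - [0,0,0]

```text
time_s: 5.95
eef_pos: [0.572, -0.0081, 0.1579]
eef_rot: [0.528, 0.471, 0.527, -0.471]
contact_force: [0.7, 0.1, -1.1]
width: 0.299
```

>>> apply_moves:
  jaw: [-1,-1]
  xyz:
    - [0,0,-0.02]
    - [0,0,-0.02]
  delta_rot:
    - [0,0,0]
    - [0,0,0]

```text
time_s: 6.15
eef_pos: [0.5705, -0.0039, 0.1406]
eef_rot: [0.528, 0.469, 0.53, -0.47]
contact_force: [-1.3, -0.1, -0.9]
width: 0.302
```

Run:
```python
from h import *
s=read_state();print(s['width'],s['contact_force'],s['eef_pos'],(np.array([.5716,-.0046,.04])-s['eef_pos'])/.8)
w,x,y,z=s['eef_rot'];print(R.from_quat([x,y,z,w]).as_matrix().round(3))
a=snapshot('top')[60:230,220:440];b=snapshot('side')[130:300,150:370]
cv2.imwrite('pics/w5.png',cv2.resize(np.hstack([a,b]),None,fx=1.8,fy=1.8))
```

```text
0.3017656870423042 [-1.25580495 -0.10895979 -0.89435781] [ 0.57046365 -0.00392739  0.14059682] [ 0.00142044 -0.00084076 -0.12574603]
[[-0.003  0.993  0.118]
 [ 0.001  0.118 -0.993]
 [-1.    -0.003 -0.001]]
```

View pics/w5.png

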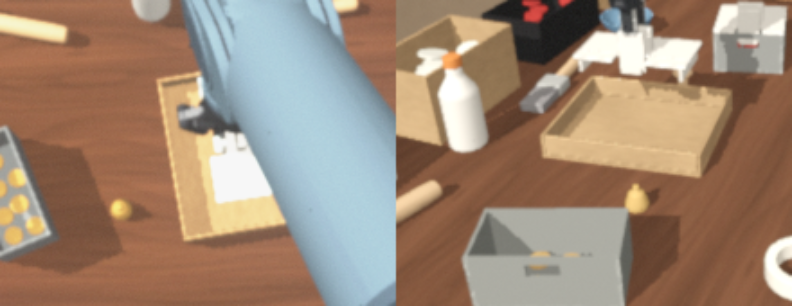

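Lid is level and centred over the tray. Lowering.

>>> apply_moves:
  jaw: [-1,-1,-1,-1,-1]
  xyz:
    - [0.001,-0.001,-0.04]
    - [0.001,-0.001,-0.08]
    - [0.001,-0.001,-0.105]
    - [0.001,-0.001,-0.12]
    - [0.001,-0.001,-0.12]
  delta_rot:
    - [0,0,0]
    - [0,0,0]
    - [0,0,0]
    - [0,0,0]
    - [0,0,0]

```text
time_s: 6.75
eef_pos: [0.5721, -0.005, 0.0453]
eef_rot: [0.528, 0.469, 0.529, -0.47]
contact_force: [-0.3, 0.7, -1.1]
width: 0.302
```

>>> apply_moves:
  jaw: [-1,-1,-1]
  xyz:
    - [0,0,-0.005]
    - [0,0,-0.007]
    - [0,0,-0.007]
  delta_rot:
    - [0,0,0]
    - [0,0,0]
    - [0,0,0]

```text
time_s: 7.05
eef_pos: [0.5734, -0.0057, 0.0412]
eef_rot: [0.529, 0.47, 0.528, -0.47]
contact_force: [-0.2, -0.6, -0.9]
width: 0.298
```

>>> apply_moves:
  jaw: [-1,-1,-1]
  xyz:
    - [0,0,-0.003]
    - [0,0,-0.006]
    - [0,0,-0.006]
  delta_rot:
    - [0,0,0]
    - [0,0,0]
    - [0,0,0]

```text
time_s: 7.35
eef_pos: [0.5726, -0.0058, 0.0355]
eef_rot: [0.528, 0.47, 0.528, -0.47]
contact_force: [-0.2, -0.1, -1.4]
width: 0.295
```

>>> apply_moves:
  jaw: [-1,-1,-1]
  xyz:
    - [0,0,-0.002]
    - [0,0,-0.003]
    - [0,0,-0.003]
  delta_rot:
    - [0,0,0]
    - [0,0,0]
    - [0,0,0]

```text
time_s: 7.65
eef_pos: [0.573, -0.0057, 0.0343]
eef_rot: [0.528, 0.47, 0.528, -0.47]
contact_force: [-2.3, -0.2, 9.5]
width: 0.299
```

Contact with the tray floor (about 10 N). Releasing, then backing straight up.

>>> apply_moves:
  jaw: [0.2,0.4,0.6,0.8,0.8]
  xyz:
    - [0,0,0]
    - [0,0,0]
    - [0,0,0]
    - [0,0,0]
    - [0,0,0]
  delta_rot:
    - [0,0,0]
    - [0,0,0]
    - [0,0,0]
    - [0,0,0]
    - [0,0,0]

```text
time_s: 8.15
eef_pos: [0.5729, -0.0057, 0.0333]
eef_rot: [0.528, 0.47, 0.528, -0.47]
contact_force: [0.5, -0.6, 0.4]
width: 0.903
```

>>> apply_moves:
  jaw: [0.8,0.8,0.8,0.8,0.8]
  xyz:
    - [0,0,0.02]
    - [0,0,0.05]
    - [0,0,0.1]
    - [0,0,0.16]
    - [0,0,0.22]
  delta_rot:
    - [0,0,0]
    - [0,0,0]
    - [0,0,0]
    - [0,0,0]
    - [0,0,0]

```text
time_s: 8.65
eef_pos: [0.5725, -0.0055, 0.2122]
eef_rot: [0.528, 0.47, 0.528, -0.47]
contact_force: [0.8, -0.8, -1.1]
width: 0.896
```

>>> apply_moves:
  jaw: [0.8,0.8]
  xyz:
    - [0,0,0]
    - [0,0,0]
  delta_rot:
    - [0,0,0]
    - [0,0,0]

```text
time_s: 8.85
eef_pos: [0.5737, -0.0057, 0.2115]
eef_rot: [0.529, 0.471, 0.527, -0.469]
contact_force: [-0.2, -0.5, -0.8]
width: 0.901
```

Run:
```python
from h import *
s=read_state();print(s['width'],s['contact_force'],s['eef_pos'],s['time_s'])
a=snapshot('wrist');b=snapshot('side')[100:300,150:400]
b=cv2.copyMakeBorder(b,0,200,0,0,0);cv2.imwrite('pics/w6.png',cv2.resize(np.hstack([a,b]),None,fx=.89,fy=.89))
```

```text
0.9013934440827586 [-0.24991676 -0.49517863 -0.78486738] [ 0.57369495 -0.0057109   0.2115008 ] 8.85
```

View pics/w6.png

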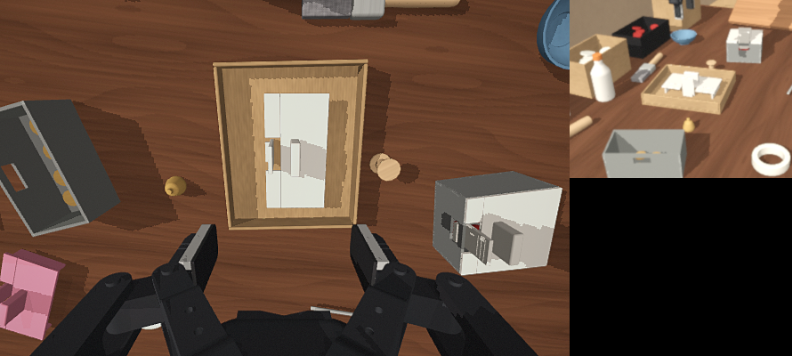

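The lid lies flat and centred in the tray, clear of the gripper, and the square case is still shut.

```bash
python3 -c "
from cell import *;print(job_done())"
```

```text
the job is handed in; nothing more can be done
None
```

The long lid is off its case and lying flat, right way up, near the middle of the cardboard tray, and the job is handed in. I pinched the tab in against the ridge, lifted the lid with the tab held, and lowered it until the force showed about 10 N of floor contact. I then let go and backed straight up to a TCP height of about 0.21 m.

- **Last checks:** the final pictures show the lid centred and level inside the tray, the square lid still on its case, and the pink look-alike not handled. The contact-force reading was about 1 N, within its usual noise. The clock stood at about 9 s of the 34 s allowed.
- **Disagreements:** my first automatic tray outline merged with another wooden object, so I replaced it with corners picked from the top picture, which matched the stated size to 1 mm. The jaw opening read about 25 mm with the tab held in, not the 31 mm given. The pictures showed the tab in and the lid came off freely, so I carried on.
- **Not measured:** I could not read the tab's travel directly, and no verdict was reported.

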